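# Seat a countershaft in its bearing yoke

## Task

Lift the pulley shaft out of its wooden cradle and fit it into the countershaft stand: lower both ends into the two open-topped bearing slots together and press it down, level, past the spring catches until both ends rest fully home on the bottoms of their slots, then let go. The slots' height has been set by hand for belt tension and is not measured, so feel for the bottom: press firmly but do not force the bearings or drop the shaft in, and leave the tools and small things lying around where they are.

Things in the scene. Friction and masses are not known exactly. Their poses are not given: they have to be found in the camera images.
- pulley_shaft: steel shaft 138 mm long, 10 mm thick, 0.26 kg, with a ribbed aluminium pulley (48 mm diameter, 30 mm wide) fixed on its middle and a dark collar (18 mm diameter) 34 to 44 mm from the middle each side; beyond the collars are its bare ends. Origin on the axis at the middle, y axis along the shaft. Both ends alike: either way round, any roll. Grip across the pulley's 48 mm.
- shaft_cradle: fixed beech cradle in which the shaft waits, its axis 52 mm above the bench: base 64 x 136 x 10 mm, two end boards 12 mm thick, 56 mm either side of the middle, 67 mm tall, 54 mm across, each with a 14 mm wide notch for a shaft end. Origin: centre of its underside on the bench; y axis along the shaft.
- countershaft_stand: fixed stand: grey base plate 88 x 210 x 12 mm, origin at the centre of its underside on the bench, y axis along its length. Two studs (83 mm either side of the middle, tops 76 mm above the bench) carry the bearing yoke: a crossbar with two bearing blocks, 37 mm across, 16 mm thick, centred at y = +55 and -55 mm (94 mm free between them), the shaft's collars go between them.
- home_lowest (a point): point on the stand's middle, 78 mm above the bench, axes as the stand's: where the shaft's origin comes to lie, fully home, if the yoke is at its lowest setting. The yoke is set by hand on the studs and not measured: home may be 0 to 20 mm higher than this point, the same at both ends. Block tops are 20 mm above the home axis, the crossbar's top 40 mm below it.
- slot_left (a point): point on the centre plane of the slot at the stand's +y end, 130 mm above the bench, over the block. The open-topped slot is 13 mm wide across x, between two horns with rounded tops (6 mm radius); its brass bottom is 5 mm below the home axis.
- slot_right (a point): the same for the slot at the stand's -y end. Each slot has a sprung steel ball in its -x horn: the shaft meets both balls about 12 mm above home and must be pushed past them, 5 to 8 N in all, felt as a yielding resistance; then the bottom is felt as a hard stop. A push of 15 to 20 N is ample; over 35 N damages the bearings.
- small_hammer: bystander, loose: small hammer 149 mm long, 12 mm tall, lying beside the cradle; leave alone
- eye_loupe_2: bystander, loose: black eye loupe, 42 mm in diameter and 35 mm tall, near the cradle; leave alone
- thread_spool: bystander, loose: wooden spool of dark thread, 28 mm in diameter and 30 mm tall, near the cradle; leave alone
- dial_gauge: bystander, loose: small dial gauge 70 x 49 x 12 mm lying flat near the cradle; leave alone
- screwdriver_3: bystander, loose: thin screwdriver 105 mm long, 9 mm thick, lying beside the stand; leave alone
- part_bottle_3: bystander, loose: small capped bottle, 26 mm in diameter and 48 mm tall, standing behind the stand; leave alone
Mind the look-alikes: they are no part of the job. What is shaped like the pulley_shaft but green or red is not meant.

How it is judged:
By the outcome, as a careful person would: the job done as asked, in the order asked, and still so for the second after the job is handed in, with the robot touching nothing.
It also fails if it takes over 40 s, if anything falls off the work surface, if the arm or the gripper's body presses on something with over 40 N, if the wrist force passes 120 N, or if a joint passes its speed limit or range.

## Robot

A 6-joint arm with a two-finger parallel gripper is mounted at the origin on a cart in front of the work surface, level with it; the furniture and walls round the work are solid. World frame = base frame: x ahead of the robot, y to its left, z up, the work surface at z = 0. Lengths are in mm, angles in degrees, forces in N, time in s.
With the tool pointing down it reaches from about 350 to 850 mm from the base axis. Payload 8.1 kg.
Tool frame: the origin (TCP) lies at the very end of the fingers, on their centre line; the grasp point (between the pads) lies 19 mm behind it (r.grip_depth is the distance from the TCP to the grasp point, in mm); y points along the fingers, z is the direction in which the jaws open and shut, and the axes are right-handed (so a half turn about y gives the same grasp; the last joint's range is limited). The gripper opens to 85 mm and grips with 20 to 120 N. Pads are 22 mm wide; open, the fingers measure 114 mm over their backs; the gripper's body (76 mm by 85 mm) begins 54 mm behind the grasp point. The pads swing forward as they close: fully open they stand 13 mm farther back than shut.
Start: joints at [-79.378, 7.471, 85.268, -0, 87.261, -4.893], TCP at [160.522, -578.133, 231.292] pointing down, gripper open.
Joint ranges: [-169.43, 169.43], [-51.17, 129.36], [1.28, 143.12], [-76.62, 256.62], [0, 156.53], [-152.29, 152.29]. Speed limits (degrees/s): [136.94, 136.94, 159.86, 180, 180, 180].

## Interface

Orientations are given as [roll, pitch, yaw] about the fixed x, y, z axes, in that order (R = Rz(yaw) Ry(pitch) Rx(roll)).
In Python, from bench import readout, eyes, r gives the robot as it stands. The module is installed in compiled form; this text tells all that it offers.
- The arm moves only by the tool move_arm, never from a script. Its argument "motion" is text: rows parted by semicolons, each of 6 numbers parted by spaces: the shift along the world's x, y, z in cm, then the turn, a rotation vector about the world's x, y, z in degrees. A call has 1 to 10 rows; each row is the pose to reach, as a shift and turn from the pose commanded when the call began; what a row does not reach only later rows make up. A row lasts 1/12 s, in which the tool goes at most 41.7 mm and 7.16 degrees, less where a joint would pass 70% of its speed; a pose out of reach is approached as far as the arm can. A call with a gripper value outside its range is refused whole. "fingers" is the finger opening in cm, from 0 to 8.54, set as the call begins (left out, the last holds). The fingers move at their own pace and stop on an object; "squeeze" is the grip in N (left out, the last holds). Time passes only in rows, so rows that repeat a pose let the fingers close. It gives the time, the measured TCP pose, the force and the opening at its end, in the units of the state.
- readout.sense(): the state, without advancing time (a new reading comes with each control period).
- eyes.snapshot(name): name is "scene" or "top" or "wrist"; returns a dict with "image" (384x512x3 uint8, blue, green, red), "fx", "fy", "cx", "cy" (pixels), "dist_coeffs" ([k1, k2, p1, p2, k3] as OpenCV has them; the pictures are not rectified), "world_to_cam" (4x4, takes a point from world to camera coordinates). Camera axes: x right, y down, z forward; pixel columns grow to the right and rows downward; lengths in mm; the calibration is good to about 2 mm. A picture is of the moment at which its call begins. There is no depth.
- r.hand_in(): hands the job in, once; it reports no verdict.
The state is a dict: "time": time; "joint_pos": joint angles; "qd": joint speeds; "joint_efforts": joint torques, N m; "tool_pos": TCP position; "tcp_rot": TCP orientation; "ft_force": force on the tool from outside, world axes, zero at the start; "wrist_torque": the same for the moment, N m; "finger_gap": finger opening in mm.
Only numpy, scipy, OpenCV 4.12 (cv2) and the standard library are available. Lean on these libraries where they do the work, as an engineer would, in place of code of your own. Each camera call takes 0.05 s, during which the arm holds its last target. There are 200 camera calls.

## Working session

There is one attempt and no reset: what is moved stays moved. The work goes in short steps, Python scripts to look and compute and a tool call to move; the robot and the scene stay as the last step left them, time stands still between calls to the robot, and variables do not carry over. Pictures are saved under pics/ and viewed, about 8 in all and at most 12, crops included, and the job is handed in when it is done.

Besides the shell and the picture viewer there is one more tool, called as a command line: name --argument value ..., lists and objects as JSON in quotes. move_arm: Moves the arm, as the interface text tells. Its arguments: {"type":"object","properties":{"motion":{"type":"string"},"fingers":{"type":"number"},"squeeze":{"type":"number"}},"required":["motion"]}

```bash
mkdir -p pics; python3 - <<'E'
from bench import readout, eyes, r
import cv2,pickle
s={}
for n in ("scene","top"):
    s[n]=eyes.snapshot(n); cv2.imwrite(f"pics/{n}0.png",s[n]["image"])
    print(n,s[n]["fx"],s[n]["cx"],s[n]["cy"],s[n]["dist_coeffs"],s[n]["world_to_cam"])
pickle.dump(s,open("s.pkl","wb"))
print(readout.sense())
E
```

```text
scene 402.06102155800886 252.8234000162858 191.69297651400723 [0.0273214 0.        0.        0.        0.       ] [[-5.04764530e-01 -8.63237554e-01 -5.80474875e-03  2.25711136e+02]
 [-4.88751904e-01  2.91319743e-01 -8.22346876e-01  3.59554894e+02]
 [ 7.11571743e-01 -4.12254452e-01 -5.68956871e-01  6.23658848e+02]
 [ 0.00000000e+00  0.00000000e+00  0.00000000e+00  1.00000000e+00]]
top 366.8566580547319 256.46363996571677 191.44662070300257 [-0.06819277  0.          0.          0.          0.        ] [[-1.06163157e-02 -9.99941858e-01 -1.89073565e-03 -3.73830347e+01]
 [-9.87465373e-01  1.07815997e-02 -1.57467120e-01  5.43935846e+02]
 [ 1.57478350e-01  1.95315315e-04 -9.87522421e-01  1.12257531e+03]
 [ 0.00000000e+00  0.00000000e+00  0.00000000e+00  1.00000000e+00]]
{'time': 0.1, 'joint_pos': array([-7.93775695e+01,  7.51031428e+00,  8.53226737e+01, -3.95257631e-04,
        8.72635655e+01, -4.89304869e+00]), 'qd': array([-0.05522947, -0.18125778, -0.0327565 , -0.01578172, -0.03996608,
        0.11174763]), 'joint_efforts': array([ 1.61301279e-03, -5.70953321e+01, -5.01942158e+01, -5.24245615e-05,
        8.16751941e-03, -1.92623406e-05]), 'tool_pos': array([ 160.42547625, -577.63398268,  230.35772523]), 'tcp_rot': array([-9.00962353e+01,  7.84228844e-03, -1.64484508e+02]), 'ft_force': array([-1.00742291, -0.08495475, -0.45430372]), 'wrist_torque': array([ 0.00793908, -0.00235493, -0.00789942]), 'finger_gap': 85.41869581265918}
```

View pics/scene0.png

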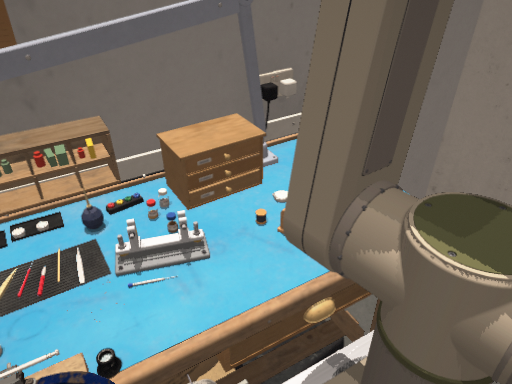

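View pics/top0.png

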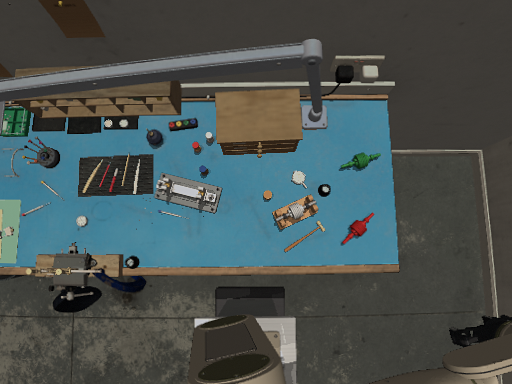

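Top view: the shaft in its wooden cradle is at (295,212) and the stand at (188,192). The look-alikes are green at (360,161) and red at (357,229). I choose the aluminium one in the cradle and check it in a crop.

```bash
python3 - <<'E'
import cv2,pickle,numpy as np
s=pickle.load(open("s.pkl","rb"))
t=s["top"]["image"]
a=cv2.resize(t[185:240,262:332],(800,600),interpolation=cv2.INTER_CUBIC)
b=cv2.resize(t[165:220,148:228],(800,550),interpolation=cv2.INTER_CUBIC)
cv2.imwrite("pics/c.png",np.vstack([cv2.resize(a,(400,314)),cv2.resize(b,(400,275))]))
E
```

```text
(no output)
```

View pics/c.png

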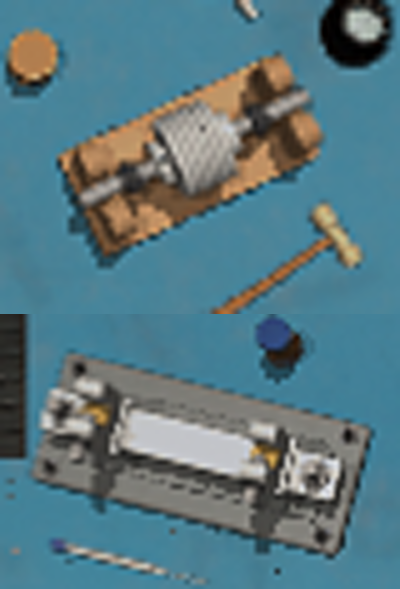

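The crop shows the bare-steel shaft with its ribbed aluminium pulley, ends at about (277,220) and (316,202) in the top picture. The stand's brass slot bottoms are at about (167.4,184.8) and (201.4,193.2). Next come coarse positions.

```bash
cat >h.py <<'E'
import numpy as np,cv2
def ray(s,uv):
    K=np.array([[s["fx"],0,s["cx"]],[0,s["fy"],s["cy"]],[0,0,1.]])
    p=cv2.undistortPoints(np.array(uv,float).reshape(-1,1,2),K,np.array(s["dist_coeffs"],float)).reshape(-1,2)
    W=np.array(s["world_to_cam"]);R,t=W[:3,:3],W[:3,3]
    return -R.T@t, np.c_[p,np.ones(len(p))]@R
def at(s,uv,z):
    c,d=ray(s,uv); return c+d*((z-c[2])/d[:,2])[:,None]
def proj(s,P):
    K=np.array([[s["fx"],0,s["cx"]],[0,s["fy"],s["cy"]],[0,0,1.]])
    W=np.array(s["world_to_cam"])
    return cv2.projectPoints(np.array(P,float).reshape(-1,1,3),cv2.Rodrigues(W[:3,:3])[0],W[:3,3],K,np.array(s["dist_coeffs"],float))[0].reshape(-1,2)
E
python3 - <<'E'
import pickle; from h import *
from scipy.spatial.transform import Rotation as Ro
s=pickle.load(open("s.pkl","rb"))["top"]
def show(n,P):
    d=P[1]-P[0]; print(n,P.round(1).tolist(),"mid",P.mean(0).round(1),"len",np.linalg.norm(d).round(1),"ang",np.degrees(np.arctan2(d[1],d[0])).round(1))
show("shaft",at(s,[[276.9,220],[315.9,202]],52))
show("slots",at(s,[[167.4,184.8],[201.4,193.2]],83))
hsv=cv2.cvtColor(s["image"],cv2.COLOR_BGR2HSV)
m=((hsv[...,1]<60)&(hsv[...,2]>60)).astype(np.uint8); m[:165]=0;m[222:]=0;m[:,:150]=0;m[:,232:]=0
m[:]=cv2.morphologyEx(m,cv2.MORPH_CLOSE,np.ones((5,5)))
c=max(cv2.findContours(m,0,1)[0],key=cv2.contourArea); rc=cv2.minAreaRect(c);print(rc,at(s,[rc[0]],12)); b=cv2.boxPoints(rc); print(at(s,b,12).round(1).tolist())
# tool axes at start
from bench import readout
R=Ro.from_euler('xyz',readout.sense()["tcp_rot"],degrees=True).as_matrix();print(R.round(3))
E
```

```text
shaft [[451.3, -106.0, 52.0], [506.4, -229.7, 52.0]] mid [ 478.9 -167.8   52. ] len 135.5 ang -66.0
slots [[560.9, 231.7, 83.0], [533.5, 125.9, 83.0]] mid [547.2 178.8  83. ] len 109.4 ang -104.5
((186.7034149169922, 193.8497314453125), (64.32820129394531, 29.72481346130371), 13.736268043518066) [[542.99006228 184.88499246  12.        ]]
[[521.7, 298.9, 12.0], [617.9, 278.7, 12.0], [564.3, 71.1, 12.0], [469.8, 93.6, 12.0]]
[[-0.964 -0.     0.267]
 [-0.267  0.002 -0.964]
 [-0.    -1.    -0.002]]
```

move_arm --motion "4 4.5 1 0 0 7;8 9 2 0 0 14;12 14 2 0 0 21;15 18 2 0 0 28;18 22 2 0 0 35;21 26 2 0 0 42;24 30 2 0 0 49;27 33.5 2 0 0 56;29.5 37 2 0 0 63;31 41 2 0 0 70" --fingers 8.54

```text
time: 0.93
tool_pos: [418.1, -250.2, 250.8]
tcp_rot: [-90.0, 0.0, -94.1]
ft_force: [-0.1, -1.1, -0.1]
finger_gap: 85.5
```

move_arm --motion "0 0 0 0 0 7;0 0 0 0 0 14;0 0 0 0 0 21;0 0 0 0 0 28;0 0 0 0 0 28.5;0 0 0 0 0 28.5;0 0 0 0 0 28.5"

```text
time: 1.52
tool_pos: [417.1, -252.0, 250.9]
tcp_rot: [-90.0, 0.0, -66.2]
ft_force: [-0.4, -0.7, -0.1]
finger_gap: 85.3
```

```bash
python3 - <<'E'
from bench import readout, eyes
import cv2,pickle
s={"wrist":eyes.snapshot("wrist"),"scene":eyes.snapshot("scene"),"top":eyes.snapshot("top"),"st":readout.sense()}
pickle.dump(s,open("s1.pkl","wb"))
cv2.imwrite("pics/w1.png",cv2.resize(s["wrist"]["image"],(768,576)))
print(s["st"]["time"],s["st"]["tool_pos"],s["st"]["tcp_rot"],s["st"]["joint_pos"])
E
```

```text
1.6667 [ 417.12833984 -252.10624497  250.96067719] [-9.00046721e+01  9.01061783e-03 -6.61207451e+01] [-3.71783050e+01 -1.06541881e+01  1.01014241e+02  2.71923626e-04
  8.96500930e+01 -6.10575619e+01]
```

View pics/w1.png

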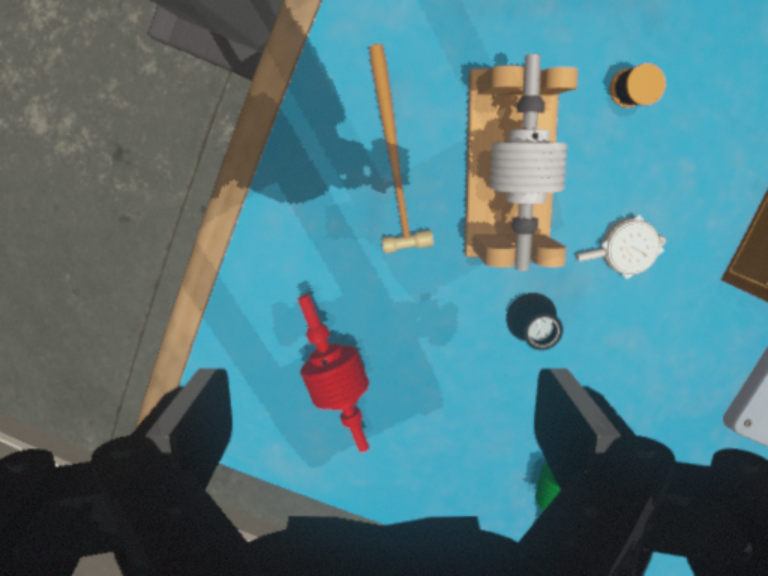

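The wrist picture shows the steel shaft in the cradle with ends at about (532,55) and (522,270), in a 1.5x view. The hammer is on its left, the spool, gauge and loupe on its right and below, and the red look-alike at (335,375).

```bash
python3 - <<'E'
import pickle; from h import *
S=pickle.load(open("s1.pkl","rb"));s=S["wrist"]
im=s["image"]; hsv=cv2.cvtColor(im,cv2.COLOR_BGR2HSV)
g=((hsv[...,1]<45)&(hsv[...,2]>70)).astype(np.uint8); g[:30]=0;g[190:]=0;g[:,:310]=0;g[:,385:]=0
n,l,st,ce=cv2.connectedComponentsWithStats(g)
for i in range(1,n):
    if st[i,4]>15: print(st[i],ce[i])
# column midpoints of bare ends
for rows in ((40,60),(160,178)):
    for y in range(rows[0],rows[1],4):
        x=np.where(g[y,335:370])[0]+335; print(y,x.min() if len(x) else None,x.max() if len(x) else None)
def show(n,P):
    d=P[1]-P[0]; print(n,P.round(1).tolist(),"mid",P.mean(0).round(1),"len",np.linalg.norm(d).round(1),"ang",np.degrees(np.arctan2(d[1],d[0])).round(1))
show("ends",at(s,[[354.7,36.7],[348,180]],52))
c,_=ray(s,[[0,0]]);print("cam",c)
E
```

```text
[ 327   36   51  144 2997] [351.8978979  109.33833834]
[312  66   1  18  18] [312.   74.5]
[310 144   1  20  20] [310.  153.5]
40 350 359
44 348 359
48 350 359
52 350 359
56 350 359
160 345 369
164 344 353
168 344 353
172 344 353
176 343 358
ends [[453.7, -100.2, 52.0], [511.3, -226.8, 52.0]] mid [ 482.5 -163.5   52. ] len 139.0 ang -65.5
cam [ 389.84389022 -188.4246794   394.81573732]
```

move_arm --motion "2.2 3 -2.5 0 0 0.6;4.4 6 -5 0 0 0.6;6.5 8.9 -8 0 0 0.6;6.5 8.9 -10 0 0 0.6;6.5 8.9 -10 0 0 0.6;6.5 8.9 -10 0 0 0.6;6.5 8.9 -10 0 0 0.6"

```text
time: 2.25
tool_pos: [482.5, -163.8, 152.4]
tcp_rot: [-90.0, -0.1, -65.4]
ft_force: [0.2, 0.3, 1.1]
finger_gap: 85.3
```

```bash
python3 - <<'E'
from bench import readout, eyes
import pickle; from h import *
s={"wrist":eyes.snapshot("wrist"),"st":readout.sense()}
pickle.dump(s,open("s2.pkl","wb"))
cv2.imwrite("pics/w2.png",cv2.resize(s["wrist"]["image"],(768,576)))
print(s["st"]["time"],s["st"]["tool_pos"],s["st"]["tcp_rot"],s["st"]["joint_pos"])
E
```

```text
2.3 [ 482.90554408 -164.31486488  153.07913556] [-89.91452694  -0.12988011 -65.46213021] [-2.45374765e+01 -3.75147370e+00  1.05017879e+02 -2.09129476e-02
  7.85794716e+01 -4.90713298e+01]
```

View pics/w2.png

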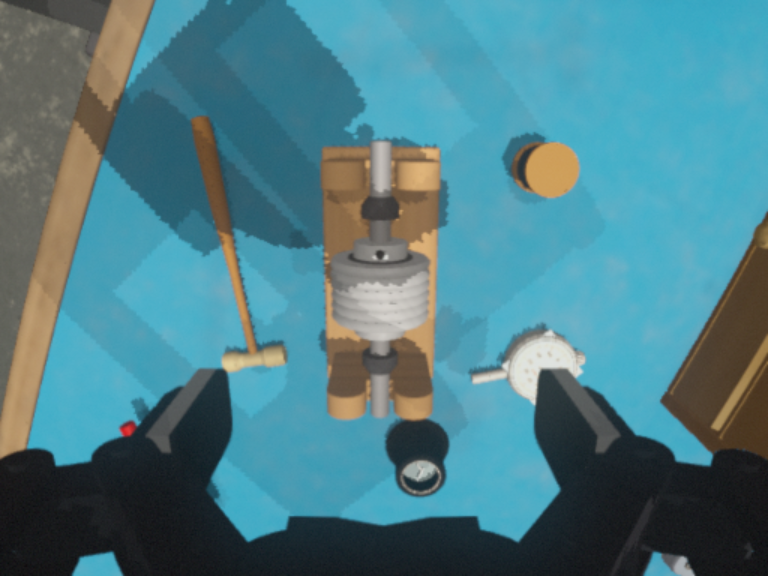

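```bash
python3 - <<'E'
import pickle; from h import *
S=pickle.load(open("s2.pkl","rb"));s=S["wrist"]
e=at(s,np.array([[381,141],[380,416]])/1.5,52)
d=e[1]-e[0];L=np.linalg.norm(d);m=e.mean(0);print("ends",e.round(1).tolist(),m.round(1),L,np.degrees(np.arctan2(d[1],d[0])))
u=d/L;v=np.array([-u[1],u[0],0])
for n,p,z in (("pulley L",[331,290],52),("pulley R",[429,290],52),("gauge stem",[473,380],6),("gauge left",[506,370],12),("hammer head",[288,357],10),("hammer handle",[238,275],5),("loupe",[417,420],35),("cradle TL",[322,148],67),("cradle BR",[433,415],67),("cradleTR",[439,150],67),("cradleBL",[328,415],67),("spool",[515,170],30)):
    q=at(s,[np.array(p)/1.5],z)[0]-m; print(n,"along",(q@u).round(1),"across",(q@v).round(1))
t=np.array(S["st"]["tool_pos"])-m;print("tcp",t@u,t@v)
print(proj(s,[[m[0],m[1],52]])*1.5)
E
```

```text
ends [[453.7, -100.4, 52.0], [511.4, -228.1, 52.0]] [ 482.5 -164.2   52. ] 140.14990775468465 -65.69208806204144
pulley L along 0.8 across -24.2
pulley R along 0.6 across 23.8
gauge stem along 71.4 across 57.1
gauge left along 62.0 across 75.6
hammer head along 54.8 across -55.3
hammer handle along 5.5 across -83.2
loupe along 82.3 across 21.0
cradle TL along -67.1 across -25.3
cradle BR along 60.9 across 26.4
cradleTR along -66.5 across 25.0
cradleBL along 61.1 across -25.8
spool along -56.6 across 67.9
tcp 0.2408149424135659 0.2906636158872548
[[380.44778913 288.68092483]]
```

Aligned within 0.5 mm and clear of the bystanders. Descending.

move_arm --motion "0 0 -2 0 0 0;0 0 -5 0 0 0;0 0 -8 0 0 0;0 0 -10 0 0 0;0 0 -11.2 0 0 0;0 0 -11.8 0 0 0;0 0 -11.8 0 0 0;0 0 -11.8 0 0 0"

```text
time: 2.97
tool_pos: [483.3, -163.9, 34.7]
tcp_rot: [-89.9, -0.1, -65.4]
ft_force: [0.1, 0.1, 0.1]
finger_gap: 85.4
```

move_arm --motion "0 0 0 0 0 0;0 0 0 0 0 0;0 0 0 0 0 0;0 0 0 0 0 0;0 0 0 0 0 0;0 0 0 0 0 0;0 0 0 0 0 0;0 0 0 0 0 0" --fingers 4 --squeeze 80

```text
time: 3.63
tool_pos: [483.2, -163.5, 34.6]
tcp_rot: [-89.9, -0.1, -65.4]
ft_force: [-1.7, 0.8, 6.8]
finger_gap: 45.8
```

```bash
python3 - <<'E'
from bench import readout, eyes, r
import cv2
print(r.grip_depth); i=eyes.snapshot("wrist")["image"]; cv2.imwrite("pics/w3.png",i)
s=readout.sense(); print(s["finger_gap"],s["ft_force"],s["wrist_torque"])
E
```

```text
18.700000000000003
46.334740015322346 [-1.57342566  0.35363687  7.19649463] [-0.04825838  0.27390358 -0.22410698]
```

View pics/w3.png

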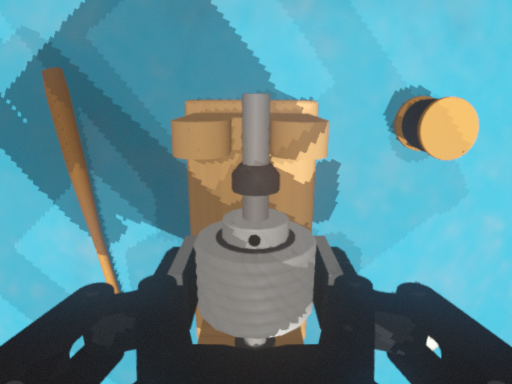

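Gripped squarely on the pulley: pads at (180,265) and (330,265), shaft vertical in the picture. Lifting.

move_arm --motion "0 0 0.5 0 0 0;0 0 1.2 0 0 0;0 0 2.5 0 0 0;0 0 4.5 0 0 0;0 0 7 0 0 0;0 0 10 0 0 0;0 0 13 0 0 0;0 0 15 0 0 0;0 0 15 0 0 0;0 0 15 0 0 0"

```text
time: 4.52
tool_pos: [483.0, -163.3, 184.4]
tcp_rot: [-89.9, -0.1, -65.4]
ft_force: [-0.8, 0.0, -4.5]
finger_gap: 46.0
```

```bash
python3 - <<'E'
from bench import readout, eyes
import pickle; from h import *
s={n:eyes.snapshot(n) for n in("wrist","top","scene")}; s["st"]=readout.sense()
pickle.dump(s,open("s3.pkl","wb"))
st=s["st"];print(st["time"],st["tool_pos"],st["tcp_rot"],st["ft_force"],st["wrist_torque"],st["finger_gap"],st["joint_pos"])
E
```

```text
4.6667 [ 481.00254763 -162.4387249   180.84780159] [-90.13238007   0.15313272 -65.38183858] [ 0.38042911 -0.16449684 -3.96436765] [-7.26989547e-03  5.15003767e-03 -4.53388751e-05] 45.869040217767136 [-2.44485527e+01 -5.05286164e+00  1.03276148e+02  3.22766889e-04
  8.19791338e+01 -4.90669367e+01]
```

move_arm --motion "-0.2 2 0.5 0 0 -3;-0.5 5 1.5 0 0 -7;-1 8.5 3 0 0 -11;-1.5 12 4 0 0 -16;-2 15.5 4.6 0 0 -21;-2.4 19 4.6 0 0 -26;-2.8 22.5 4.6 0 0 -31;-3 25 4.6 0 0 -35;-3.2 27 4.6 0 0 -38;-3.2 27.6 4.6 0 0 -38.8"

```text
time: 5.5
tool_pos: [448.5, 115.8, 226.9]
tcp_rot: [-90.2, -0.0, -104.2]
ft_force: [0.5, -0.7, -3.0]
finger_gap: 46.2
```

move_arm --motion "0 0 0 0 0 0;0 0 0 0 0 0;0 0 0 0 0 0;0 0 0 0 0 0;0 0 0 0 0 0;0 0 0 0 0 0"

```text
time: 6.0
tool_pos: [450.3, 112.3, 229.0]
tcp_rot: [-90.0, -0.0, -104.2]
ft_force: [-0.0, -0.2, -3.6]
finger_gap: 46.3
```

```bash
python3 - <<'E'
from bench import readout, eyes
import pickle; from h import *
s={n:eyes.snapshot(n) for n in("wrist","top","scene")}; s["st"]=readout.sense()
pickle.dump(s,open("s4.pkl","wb"))
cv2.imwrite("pics/w4.png",cv2.resize(s["wrist"]["image"],(800,600),interpolation=cv2.INTER_CUBIC))
st=s["st"];print(st["time"],st["tool_pos"],st["tcp_rot"],st["ft_force"],st["wrist_torque"],st["finger_gap"],st["joint_pos"])
E
```

```text
6.15 [450.3450787  112.66692284 229.1190962 ] [-8.99899761e+01  2.90071243e-03 -1.04215093e+02] [ 0.67431124  0.50429138 -3.55033068] [-0.00508471  0.01290037 -0.02142435] 45.6983518400583 [ 7.71461761e+00 -1.40131301e+01  1.06160917e+02 -1.05353079e-03
  8.78418315e+01  2.19297505e+01]
```

View pics/w4.png

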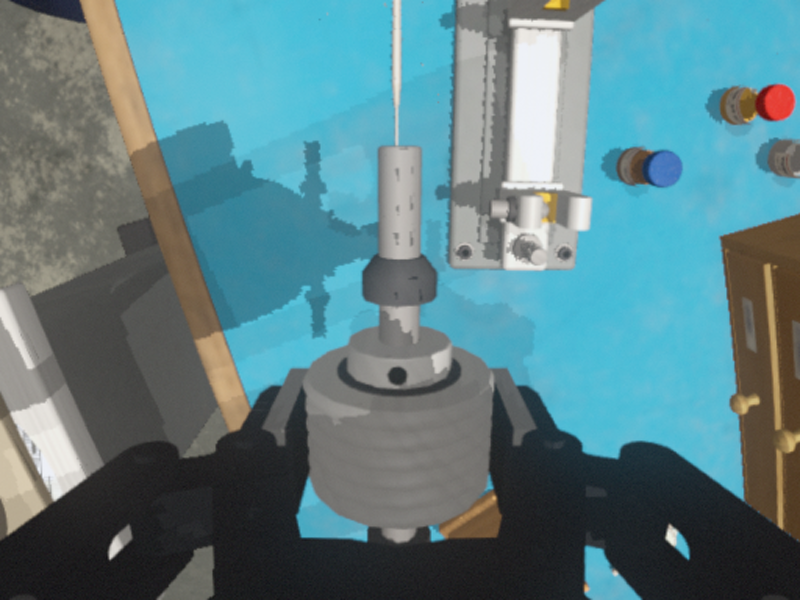

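The picture shows the right-hand slot with brass at (548,208), right stud at (530,248) and blue bottle at (660,167). The far slot is cut off at the top, so I move about 9 cm further along.

move_arm --motion "0.5 2.5 0 0 0 0;1.2 5.5 0 0 0 0;2 8 0 0 0 0;2.2 8.7 0 0 0 0;2.2 8.7 0 0 0 0;2.2 8.7 0 0 0 0;2.2 8.7 0 0 0 0;2.2 8.7 0 0 0 0"

```text
time: 6.82
tool_pos: [472.2, 199.0, 229.1]
tcp_rot: [-90.0, -0.0, -104.2]
ft_force: [0.4, -0.7, -3.1]
finger_gap: 46.2
```

```bash
python3 - <<'E'
from bench import readout, eyes
import pickle; from h import *
s={n:eyes.snapshot(n) for n in("wrist","top","scene")}; s["st"]=readout.sense()
pickle.dump(s,open("s5.pkl","wb"))
cv2.imwrite("pics/w5.png",cv2.resize(s["wrist"]["image"][20:220,210:470],(780,600),interpolation=cv2.INTER_CUBIC))
st=s["st"];print(st["time"],st["tool_pos"],st["tcp_rot"],st["ft_force"],s["wrist"]["fx"])
E
```

```text
6.9667 [472.27329999 199.27349066 229.19386119] [-8.99841722e+01  2.74421183e-03 -1.04243810e+02] [ 0.17479185 -0.36245163 -3.68625484] 346.32432945238213
```

View pics/w5.png

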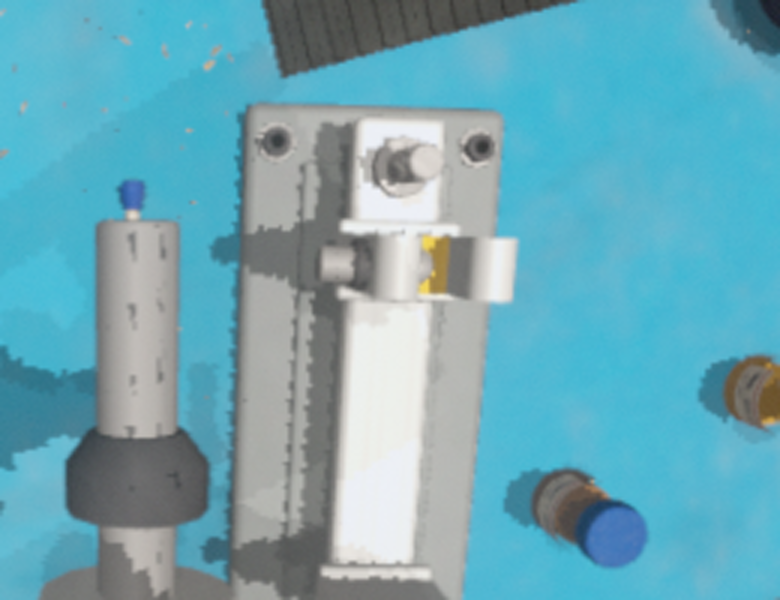

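```bash
python3 - <<'E'
import pickle; from h import *
A=pickle.load(open("s4.pkl","rb"))["wrist"];B=pickle.load(open("s5.pkl","rb"))["wrist"]
a=lambda *p:np.array(p,float)/1.5625-.5+.18; b=lambda *p:np.array(p,float)/3+[210,20]-.33
ang=lambda d:np.degrees(np.arctan2(d[1],d[0])).round(2)
for n,z,pa,pb in (("stud",76,a(537,256),b(427,159)),("cornerL",12,a(450,268),b(247,104)),("cornerR",12,a(577,268),b(503,112)),("screwL",12,a(464,252),b(277,140)),("screwR",12,a(565,254),b(480,148))):
    R=at(A,[pa],z)[0];L=at(B,[pb],z)[0];print(n,L.round(1),R.round(1),np.linalg.norm(L-R).round(1),ang(R-L))
for z in (98,103,108,113,118):
    l=at(B,[b(372,268),b(517,268)],z); q=at(A,[a(515,210),a(591,212)],z)
    print(z,"Lw",np.linalg.norm(l[0]-l[1]).round(1),l.mean(0).round(1),"Rw",np.linalg.norm(q[0]-q[1]).round(1),q.mean(0).round(1),"dist",np.linalg.norm(l.mean(0)-q.mean(0)).round(1))
im=A["image"];c=cv2.resize(im[100:180,270:400],(780,480),interpolation=cv2.INTER_CUBIC);cv2.imwrite("pics/w4c.png",c)
E
```

```text
stud [572.1 264.8  76. ] [528.6 104.4  76. ] 166.2 -105.18
cornerL [534.8 295.8  12. ] [482.1  94.5  12. ] 208.0 -104.7
cornerR [618.3 273.7  12. ] [567.4  73.1  12. ] 207.0 -104.22
screwL [541.9 282.1  12. ] [493.7 103.   12. ] 185.5 -105.06
screwR [608.4 263.9  12. ] [560.9  84.8  12. ] 185.3 -104.85
98 Lw 38.7 [565.4 236.7  98. ] Rw 39.6 [536.6 131.   98. ] dist 109.6
103 Lw 38.0 [564.  237.2 103. ] Rw 38.9 [535.3 131.9 103. ] dist 109.2
108 Lw 37.3 [562.7 237.8 108. ] Rw 38.1 [534.1 132.7 108. ] dist 108.9
113 Lw 36.6 [561.3 238.3 113. ] Rw 37.4 [532.8 133.6 113. ] dist 108.5
118 Lw 35.9 [559.9 238.9 118. ] Rw 36.7 [531.6 134.5 118. ] dist 108.1
```

View pics/w4c.png

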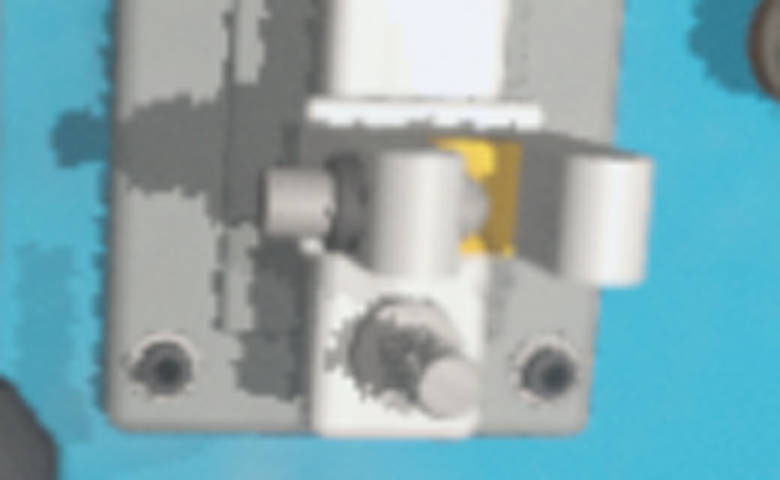

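Centres agree: studs (550.4,184.6), corners (550.7,184.3), screws (551.2,183.5), with the axis at about -104.9°. Stud spacing comes out at 166.2 mm, as specified. Next I check the shaft's pose in the hand.

```bash
python3 - <<'E'
import pickle; from h import *
S=pickle.load(open("s5.pkl","rb"));B=S["wrist"]
b=lambda *p:np.array(p,float)/3+[210,20]-.33
t=np.array(S["st"]["tool_pos"])
for z in (244,246.6,249):
    e=at(B,[b(138,222)],z)[0];m=at(B,[b(137.5,440),b(137,575)],z)
    d=e-t;l=np.radians(-104.2);u=np.array([np.cos(l),np.sin(l),0]);v=np.array([-u[1],u[0],0])
    print(z,"end along",-d@u,"lat",d@v,"others lat",(m-t)@v,"w",np.linalg.norm(np.diff(at(B,[b(97,300),b(179,300)],z),axis=0)))
S=pickle.load(open("s5.pkl","rb"))["scene"]["image"]
cv2.imwrite("pics/sc5.png",cv2.resize(S[150:300,60:260],(800,600),interpolation=cv2.INTER_CUBIC))
E
```

```text
244 end along 69.70025237836441 lat 0.45569969076490935 others lat [0.38573364 0.31465541] w 10.039879470880324
246.6 end along 69.69172134059438 lat 0.4499743971703154 others lat [0.38141851 0.31177288] w 9.837524849858696
249 end along 69.68384653649899 lat 0.4446895107752482 others lat [0.37743532 0.30911208] w 9.65073596891564
```

move_arm --motion "2 -0.4 0 0 0 -0.7;5 -1 0 0 0 -0.7;7 -1.4 0 0 0 -0.7;7.8 -1.55 -1 0 0 -0.7;7.8 -1.55 -3.5 0 0 -0.7;7.8 -1.55 -6.5 0 0 -0.7;7.8 -1.55 -9 0 0 -0.7;7.8 -1.55 -10.4 0 0 -0.7;7.8 -1.55 -10.4 0 0 -0.7;7.8 -1.55 -10.4 0 0 -0.7"

```text
time: 7.8
tool_pos: [548.8, 184.2, 123.7]
tcp_rot: [-90.2, -0.1, -104.9]
ft_force: [-0.1, -0.3, -1.0]
finger_gap: 45.8
```

move_arm --motion "0 0 0 0 0 0;0 0 0 0 0 0;0 0 0 0 0 0;0 0 0 0 0 0"

```text
time: 8.13
tool_pos: [551.1, 184.7, 126.5]
tcp_rot: [-89.9, 0.1, -104.9]
ft_force: [-0.4, 0.1, -3.0]
finger_gap: 45.9
```

```bash
python3 - <<'E'
from bench import readout, eyes
import pickle; from h import *
s={n:eyes.snapshot(n) for n in("wrist","top","scene")}; s["st"]=readout.sense()
pickle.dump(s,open("s6.pkl","wb"))
W=s["wrist"]["image"][0:240,130:400];S=s["scene"]["image"][185:285,90:230]
cv2.imwrite("pics/w6.png",np.hstack([cv2.resize(W,(400,356),interpolation=cv2.INTER_CUBIC),cv2.resize(S,(400,356),interpolation=cv2.INTER_CUBIC)]))
st=s["st"];print(st["time"],st["tool_pos"],st["tcp_rot"],st["ft_force"],st["wrist_torque"])
E
```

```text
8.2833 [550.50778706 184.5752556  125.58482955] [-8.99576489e+01  2.43645236e-02 -1.04882645e+02] [-0.5002812   0.10159312 -3.25868529] [-0.01140832  0.04211664  0.01152419]
```

View pics/w6.png

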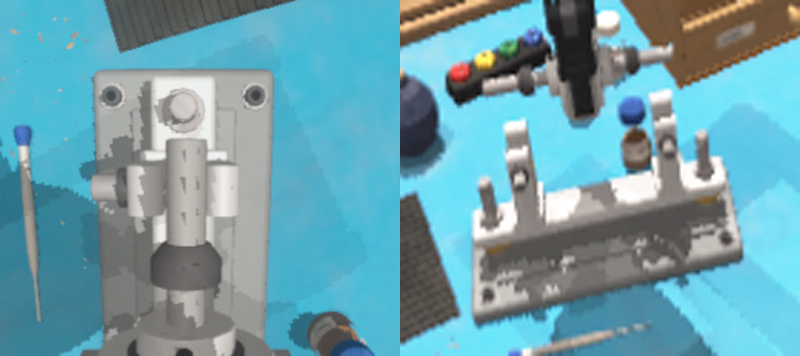

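The wrist view shows the shaft (column 187) between the left horn (130–163) and right horn (208–240). I measure the edges more exactly.

```bash
python3 - <<'E'
import pickle; from h import *
S=pickle.load(open("s6.pkl","rb"));s=S["wrist"]
g=cv2.cvtColor(s["image"],cv2.COLOR_BGR2GRAY)
for y in (116,122,128,134,140): print(y,dict(zip(range(210,300,1),[]) ) or g[y,208:298].tolist())
st=S["st"];P=np.array(st["tool_pos"])
l=np.radians(-104.9);u=np.array([np.cos(l),np.sin(l),0]);v=np.array([-u[1],u[0],0])
C=np.array([550.6,184.3,0])
for z in (95,100,105,110,115):
    c=C-55*u;c[2]=z
    print(z,proj(s,[c-18.5*v,c-6.5*v,c,c+6.5*v,c+18.5*v]).round(1).tolist())
print("stud",proj(s,[C-83*u+[0,0,76]]), "end",proj(s,[P-69*u+[0,0,17.4]]))
E
```

```text
116 [109, 93, 92, 90, 90, 88, 93, 123, 159, 176, 186, 195, 202, 207, 212, 216, 221, 224, 219, 195, 161, 155, 151, 150, 149, 147, 143, 142, 138, 137, 131, 124, 125, 120, 115, 126, 133, 137, 148, 158, 165, 169, 175, 179, 183, 188, 191, 192, 192, 192, 190, 188, 186, 184, 183, 179, 175, 169, 165, 159, 150, 142, 157, 169, 176, 182, 189, 205, 216, 221, 227, 233, 238, 237, 235, 232, 226, 222, 217, 213, 209, 202, 193, 178, 174, 175, 175, 174, 175, 175]
122 [135, 110, 107, 106, 104, 99, 82, 112, 155, 175, 186, 195, 201, 206, 211, 213, 198, 162, 159, 158, 156, 153, 152, 149, 147, 147, 143, 142, 139, 137, 131, 124, 120, 115, 113, 124, 135, 143, 152, 160, 166, 171, 175, 176, 160, 135, 139, 173, 190, 192, 190, 188, 186, 183, 163, 145, 160, 167, 163, 160, 148, 141, 155, 169, 177, 183, 190, 202, 215, 221, 228, 233, 238, 238, 236, 231, 225, 220, 216, 213, 208, 202, 191, 178, 175, 176, 176, 174, 174, 175]
128 [112, 106, 107, 111, 114, 116, 117, 123, 147, 171, 185, 193, 199, 206, 210, 214, 219, 217, 197, 163, 155, 154, 152, 149, 148, 147, 144, 140, 138, 135, 131, 127, 134, 137, 123, 126, 135, 144, 151
[... 954 characters left out ...]
1, 190, 189, 188, 185, 183, 164, 161, 170, 166, 162, 157, 144, 142, 159, 171, 179, 196, 207, 213, 217, 222, 228, 234, 237, 235, 233, 228, 223, 219, 215, 211, 206, 198, 187, 177, 176, 175, 176, 176, 175, 176]
95 [[216.9, 125.8], [240.8, 125.8], [253.8, 125.8], [266.7, 125.8], [290.6, 125.8]]
100 [[215.9, 126.7], [240.4, 126.6], [253.7, 126.6], [267.1, 126.6], [291.6, 126.7]]
105 [[214.7, 127.6], [240.0, 127.6], [253.7, 127.6], [267.4, 127.6], [292.7, 127.6]]
110 [[213.5, 128.6], [239.6, 128.6], [253.7, 128.5], [267.9, 128.6], [293.9, 128.6]]
115 [[212.3, 129.7], [239.1, 129.6], [253.7, 129.6], [268.3, 129.6], [295.1, 129.7]]
stud [[253.7704316   70.57458911]] end [[253.13491013  97.21486718]]
```

```bash
cat >meas.py <<'E'
from bench import readout, eyes
from h import *
l=np.radians(-104.9);u=np.array([np.cos(l),np.sin(l),0]);v=np.array([-u[1],u[0],0]);C=np.array([550.6,184.3,0])
def edge(p,lo,hi,sgn):
    d=np.diff(p.astype(float))[lo:hi]*sgn; i=int(d.argmax());w=np.clip(d[max(i-1,0):i+2],0,None); return lo+max(i-1,0)+(w*np.arange(len(w))).sum()/w.sum()+.5
def run():
    s=eyes.snapshot("wrist");st=readout.sense();P=np.array(st["tool_pos"])
    g=cv2.cvtColor(s["image"],cv2.COLOR_BGR2GRAY);p=np.median(g[118:140],axis=0)
    L=edge(p,208,222,1);R=edge(p,284,296,-1);y=129
    for z in (97,):
        b=at(s,[[L,y],[R,y]],z);print("block",(L+R)/2,"w",np.linalg.norm(b[0]-b[1]).round(1),"lat(C)",((b.mean(0)-C)@v).round(2),end=" ")
    # shaft silhouette: fit min valley left & right horn boundary
    sl=238+int(p[238:248].argmin());sr=264+int(p[264:274].argmin())
    q=at(s,[[(sl+sr)/2,y]],P[2]+17.4)[0];print("shaft",sl,sr,"lat(C)",((q-C)@v).round(2),"tcp lat",((P-C)@v).round(2),"along",((P-C)@u).round(2),"z",P[2].round(2),st["ft_force"].round(1))
E
python3 -c "
from meas import *
for i in range(3): run()"
```

```text
block 253.87987012987014 w 37.0 lat(C) -0.46 shaft 242 269 lat(C) 0.22 tcp lat -0.28 along -0.17 z 125.37 [-0.  -0.3 -3.5]
block 254.0982272948033 w 37.0 lat(C) -0.47 shaft 242 269 lat(C) 0.12 tcp lat -0.32 along -0.11 z 125.24 [-0.9 -0.5 -2.8]
block 254.4613319011815 w 37.2 lat(C) -0.37 shaft 242 269 lat(C) 0.05 tcp lat -0.38 along -0.09 z 125.11 [ 0.9 -0.  -2.9]
```

move_arm --motion "-0.05 -0.04 -0.5 0 0 0;-0.05 -0.04 -1.2 0 0 0;-0.05 -0.04 -2 0 0 0;-0.05 -0.04 -2.4 0 0 0;-0.05 -0.04 -2.7 0 0 0;-0.05 -0.04 -2.7 0 0 0;-0.05 -0.04 -2.7 0 0 0;-0.05 -0.04 -2.7 0 0 0"

```text
time: 9.1
tool_pos: [550.0, 184.1, 98.3]
tcp_rot: [-90.0, 0.0, -104.9]
ft_force: [0.8, -0.4, -3.0]
finger_gap: 45.9
```

move_arm --motion "0 0 -0.15 0 0 0;0 0 -0.3 0 0 0;0 0 -0.45 0 0 0;0 0 -0.6 0 0 0;0 0 -0.6 0 0 0"

```text
time: 9.52
tool_pos: [549.5, 184.0, 91.6]
tcp_rot: [-90.0, -0.0, -104.9]
ft_force: [0.6, -0.2, -3.2]
finger_gap: 45.8
```

move_arm --motion "0 0 -0.1 0 0 0;0 0 -0.2 0 0 0;0 0 -0.3 0 0 0;0 0 -0.4 0 0 0;0 0 -0.4 0 0 0"

```text
time: 9.93
tool_pos: [549.6, 184.0, 87.7]
tcp_rot: [-90.0, -0.0, -104.9]
ft_force: [-0.5, 0.1, -3.1]
finger_gap: 46.2
```

```bash
python3 -c "
from meas import *
run()
s=eyes.snapshot('wrist')['image'];S=eyes.snapshot('scene')['image'][185:285,90:230]
cv2.imwrite('pics/w7.png',np.hstack([cv2.resize(s[0:240,130:400],(400,356),interpolation=cv2.INTER_CUBIC),cv2.resize(S,(400,356),interpolation=cv2.INTER_CUBIC)]))"
```

```text
block 251.95106132075472 w 33.3 lat(C) -1.91 shaft 241 270 lat(C) -0.54 tcp lat -0.92 along 0.51 z 87.83 [-0.6  0.2 -3.2]
```

View pics/w7.png

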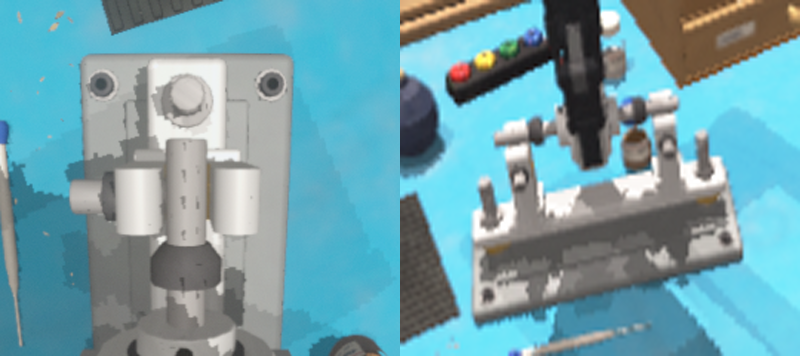

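The wrist view shows the shaft (166–208) centred between the horns (117–160 and 214–260), and in the scene view both ends sit over their slots. I continue down.

move_arm --motion "0.02 0 -0.1 0 0 0;0.03 0 -0.2 0 0 0;0.03 0 -0.3 0 0 0;0.03 0 -0.4 0 0 0;0.03 0 -0.4 0 0 0"

```text
time: 10.5
tool_pos: [549.8, 184.0, 83.7]
tcp_rot: [-90.0, -0.0, -104.9]
ft_force: [-0.2, 0.1, -2.8]
finger_gap: 45.5
```

move_arm --motion "0 0 -0.1 0 0 0;0 0 -0.2 0 0 0;0 0 -0.2 0 0 0"

```text
time: 10.75
tool_pos: [549.9, 184.0, 81.8]
tcp_rot: [-90.0, -0.0, -104.9]
ft_force: [0.3, 0.8, -2.8]
finger_gap: 46.4
```

move_arm --motion "0 0 -0.1 0 0 0;0 0 -0.2 0 0 0;0 0 -0.2 0 0 0"

```text
time: 11.0
tool_pos: [550.7, 184.1, 80.4]
tcp_rot: [-89.9, 0.0, -104.9]
ft_force: [2.2, -0.4, -2.0]
finger_gap: 45.9
```

move_arm --motion "0 0 -0.1 0 0 0;0 0 -0.2 0 0 0;0 0 -0.2 0 0 0"

```text
time: 11.25
tool_pos: [551.6, 184.1, 79.2]
tcp_rot: [-89.8, 0.1, -104.9]
ft_force: [7.0, -1.2, 2.0]
finger_gap: 46.1
```

move_arm --motion "0 0 -0.1 0 0 0;0 0 -0.2 0 0 0;0 0 -0.2 0 0 0"

```text
time: 11.5
tool_pos: [551.8, 184.3, 77.4]
tcp_rot: [-89.8, 0.1, -104.9]
ft_force: [6.8, -0.7, 0.9]
finger_gap: 45.9
```

move_arm --motion "0 0 -0.1 0 0 0;0 0 -0.1 0 0 0"

```text
time: 11.67
tool_pos: [551.8, 184.3, 76.2]
tcp_rot: [-89.8, 0.1, -104.9]
ft_force: [7.0, 0.3, 0.2]
finger_gap: 45.9
```

move_arm --motion "0 0 -0.1 0 0 0;0 0 -0.2 0 0 0;0 0 -0.2 0 0 0"

```text
time: 11.92
tool_pos: [551.7, 184.2, 73.9]
tcp_rot: [-89.8, 0.1, -104.9]
ft_force: [9.1, -0.5, -3.0]
finger_gap: 45.7
```

move_arm --motion "0 0 -0.1 0 0 0;0 0 -0.2 0 0 0;0 0 -0.2 0 0 0"

```text
time: 12.17
tool_pos: [551.6, 184.0, 71.4]
tcp_rot: [-89.8, 0.1, -104.9]
ft_force: [10.1, -0.2, -5.5]
finger_gap: 46.0
```

move_arm --motion "0 0 -0.1 0 0 0;0 0 -0.2 0 0 0;0 0 -0.2 0 0 0"

```text
time: 12.42
tool_pos: [551.1, 183.8, 68.8]
tcp_rot: [-89.9, 0.0, -104.9]
ft_force: [10.5, -1.4, -8.1]
finger_gap: 45.8
```

move_arm --motion "0 0 -0.1 0 0 0;0 0 -0.1 0 0 0"

```text
time: 12.58
tool_pos: [551.0, 183.7, 67.7]
tcp_rot: [-89.9, 0.0, -104.9]
ft_force: [9.8, -2.2, -7.3]
finger_gap: 45.8
```

move_arm --motion "0 0 -0.1 0 0 0;0 0 -0.1 0 0 0"

```text
time: 12.75
tool_pos: [551.3, 183.7, 67.6]
tcp_rot: [-89.9, 0.0, -104.9]
ft_force: [5.4, -2.5, 0.4]
finger_gap: 46.0
```

move_arm --motion "0 0 -0.1 0 0 0;0 0 -0.1 0 0 0"

```text
time: 12.92
tool_pos: [551.6, 183.7, 67.5]
tcp_rot: [-89.8, 0.0, -104.9]
ft_force: [2.7, -3.3, 5.8]
finger_gap: 45.5
```

move_arm --motion "0 0 -0.1 0 0 0;0 0 -0.1 0 0 0"

```text
time: 13.08
tool_pos: [551.7, 183.7, 67.5]
tcp_rot: [-89.8, 0.0, -104.9]
ft_force: [0.1, -4.7, 13.2]
finger_gap: 46.2
```

move_arm --motion "0 0 -0.05 0 0 0;0 0 -0.05 0 0 0;0 0 -0.05 0 0 0"

```text
time: 13.33
tool_pos: [551.7, 183.7, 67.4]
tcp_rot: [-89.8, 0.0, -104.9]
ft_force: [-2.2, -5.7, 17.1]
finger_gap: 46.2
```

```bash
python3 -c "
from bench import readout,eyes
from h import *
st=readout.sense();print(st['tool_pos'],st['tcp_rot'],st['ft_force'],st['wrist_torque'])
s=eyes.snapshot('wrist')['image'];S=eyes.snapshot('scene')['image'][185:285,90:230]
cv2.imwrite('pics/w8.png',np.hstack([cv2.resize(s[0:240,130:400],(400,356),interpolation=cv2.INTER_CUBIC),cv2.resize(S,(400,356),interpolation=cv2.INTER_CUBIC)]))"
```

```text
[551.71753281 183.6946147   67.41056794] [-8.98058010e+01  2.44889871e-02 -1.04879465e+02] [-2.23642178 -5.72953587 17.11966104] [-0.86902403  0.43810273  0.23949957]
```

View pics/w8.png

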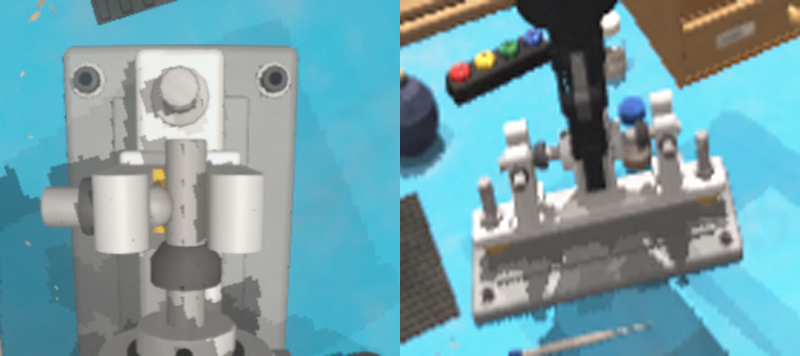

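The wrist view shows the shaft in the slot below the horns, with the ball at (160,205) beside and above it. The stop is hard: z stays at 67.5 while the force climbs to about 20 N in all. The travel since the catch, about 12 mm, matches home. I ease off most of the push, then open.

move_arm --motion "0 0 0.08 0 0 0;0 0 0.16 0 0 0;0 0 0.2 0 0 0;0 0 0.2 0 0 0"

```text
time: 13.77
tool_pos: [551.6, 183.7, 67.6]
tcp_rot: [-89.8, 0.0, -104.9]
ft_force: [6.0, -1.7, 1.3]
finger_gap: 45.8
```

move_arm --motion "0 0 0 0 0 0;0 0 0 0 0 0;0 0 0 0 0 0;0 0 0 0 0 0;0 0 0 0 0 0;0 0 0 0 0 0;0 0 0 0 0 0" --fingers 7

```text
time: 14.35
tool_pos: [549.9, 184.1, 66.4]
tcp_rot: [-90.0, -0.0, -104.9]
ft_force: [-0.8, 0.7, 0.2]
finger_gap: 70.2
```

move_arm --motion "0 0 1 0 0 0;0 0 2.5 0 0 0;0 0 5 0 0 0;0 0 8 0 0 0;0 0 11 0 0 0;0 0 14 0 0 0;0 0 17 0 0 0;0 0 18 0 0 0;0 0 18 0 0 0;0 0 18 0 0 0"

```text
time: 15.18
tool_pos: [550.2, 184.1, 246.9]
tcp_rot: [-89.9, 0.0, -104.9]
ft_force: [-1.5, -0.1, -0.1]
finger_gap: 69.8
```

```bash
python3 - <<'E'
from bench import readout,eyes
from h import *
import pickle
s={n:eyes.snapshot(n) for n in("wrist","top","scene")};s["st"]=readout.sense();pickle.dump(s,open("s9.pkl","wb"))
print(s["st"]["tool_pos"],s["st"]["ft_force"],s["st"]["time"])
f=lambda a:cv2.resize(a,(400,356),interpolation=cv2.INTER_CUBIC)
cv2.imwrite('pics/w9.png',np.hstack([f(s["wrist"]["image"][20:300,100:415]),f(s["scene"]["image"][195:285,100:220])]))
E
```

```text
[548.87751972 183.78816246 244.00009077] [-0.58279123 -1.11623764 -0.91206226] 15.3333
```

The picture quota is used up, so I check by numbers: where the shaft ends appear against predictions for a level, fully home shaft, and whether other things moved.

```bash
python3 - <<'E'
import pickle; from h import *
S=pickle.load(open("s9.pkl","rb"));s=S["wrist"]
l=np.radians(-104.9);u=np.array([np.cos(l),np.sin(l),0]);v=np.array([-u[1],u[0],0]);C=np.array([550.6,184.3,0])
g=cv2.cvtColor(s["image"],cv2.COLOR_BGR2GRAY).astype(float)
for side in (-1,1):
    for h in (84.9,96.9):
        q=[C+a*side*u+[0,0,h+k] for a,k in ((69,5),(69,-5),(44,9),(34,9),(24,0))]; print(side,h,proj(s,q).round(1).tolist())
    c=proj(s,[C+69*side*u+[0,0,85]])[0]; d=proj(s,[C+30*side*u+[0,0,85]])[0]
    ys=np.arange(int(min(c[1],d[1]))-6,int(max(c[1],d[1]))+7)
    print([(int(y),int(np.median(g[y,int(c[0])-2:int(c[0])+3]))) for y in ys])
T0=pickle.load(open("s.pkl","rb"))["top"]["image"];T=S["top"]["image"]
d=(cv2.absdiff(T0,T).max(2)>45).astype(np.uint8);n,_,st,ce=cv2.connectedComponentsWithStats(d)
print([(st[i].tolist()) for i in range(1,n) if st[i,4]>12])
E
```

```text
-1 84.9 [[254.9, 95.4], [254.9, 95.4], [254.9, 125.6], [254.9, 137.4], [254.9, 147.4]]
-1 96.9 [[254.9, 95.5], [254.9, 95.4], [254.9, 126.9], [254.9, 139.1], [254.9, 149.5]]
[(89, 171), (90, 164), (91, 208), (92, 223), (93, 223), (94, 212), (95, 167), (96, 146), (97, 148), (98, 155), (99, 155), (100, 158), (101, 157), (102, 155), (103, 154), (104, 144), (105, 144), (106, 152), (107, 155), (108, 157), (109, 157), (110, 157), (111, 156), (112, 157), (113, 154), (114, 146), (115, 155), (116, 158), (117, 157), (118, 157), (119, 156), (120, 157), (121, 157), (122, 155), (123, 148), (124, 129), (125, 99), (126, 89), (127, 89), (128, 94), (129, 93), (130, 93), (131, 93), (132, 94), (133, 97), (134, 96), (135, 95), (136, 102), (137, 140), (138, 154), (139, 148), (140, 147), (141, 155), (142, 157), (143, 157), (144, 158), (145, 156), (146, 158)]
1 84.9 [[254.8, 246.2], [254.8, 241.9], [254.8, 223.0], [254.8, 212.7], [254.8, 199.2]]
1 96.9 [[254.9, 251.7], [254.8, 247.1], [254.9, 227.8], [254.9, 217.2], [254.9, 203.1]]
[(199, 220), (200, 215), (201, 204), (202, 165), (203, 157), (204, 147), (205, 148), (206, 153), (207, 140), (208, 139), (209, 139), (210, 114), (211, 72), (212, 71), (213, 82), (214, 84), (215, 82), (216, 80), (217, 77), (218, 79), (219, 79), (220, 82), (221, 102), (222, 137), (223, 141), (224, 149), (225, 150), (226, 149), (227, 142), (228, 148), (229, 150), (230, 150), (231, 149), (232, 147), (233, 144), (234, 146), (235, 147), (236, 149), (237, 151), (238, 150), (239, 151), (240, 149), (241, 139), (242, 141), (243, 150), (244, 147), (245, 137), (246, 113), (247, 97), (248, 94), (249, 112), (250, 147)]
[[68, 98, 137, 286, 20060], [118, 106, 7, 7, 32], [156, 136, 4, 9, 15], [135, 159, 5, 19, 38], [99, 164, 11, 23, 36], [109, 186, 3, 6, 15], [276, 201, 40, 23, 352], [132, 268, 14, 4, 31], [449, 315, 63, 69, 1534], [194, 317, 103, 67, 2504], [204, 367, 63, 17, 98], [238, 373, 39, 11, 220]]
```

The far end lies at row 246 (home predicts 246.2, caught on the ball 251.7) and the near end at 95, with the collars agreeing to about 1.5 px, so it is level and home. In the top view only the arm's area and the emptied cradle changed.

```bash
python3 -c "
from bench import r
print(r.hand_in())"
```

```text
the job is handed in; nothing more can be done
None
```

I lifted the steel shaft out of its cradle and lowered it level into the stand's two slots. I pressed it past both spring catches to the bottom, let go, backed off 18 cm and handed the job in.

**Catches and bottom:** The catches yielded at about 5 N. The hard stop came about 12 mm lower, which puts home about 85 mm above the bench, roughly 7 mm above the lowest setting. The final push was about 20 N in all.

**Last checks:**
- **Level and home:** In the wrist camera the shaft's ends fall where a level, fully home shaft should be (far end at row 246, against 246.2 predicted home and 251.7 if still caught on its ball). The collars agree to 1–2.5 px. For the near end this view could not separate home from caught (about 0.1 px apart), so its seating rests on its collar, the hard stop and the level hand.
- **Surroundings:** The top view before and after shows changes only where the shaft left the cradle and where the arm now stands. That area covers the stand and what lies close round it, so I could not confirm that way that the screwdriver and bottle were untouched. I felt no unexpected contact.
- **Time:** The robot clock stood at about 15 s of the 40 s allowed.

**Disagreements and gaps:**
- The coarse position from the top camera differed from the wrist camera by 3–6 mm, and I used the wrist camera.
- One automatic edge measurement just above the slots failed because the edges left its search window. I judged that alignment from the picture instead.
- The last verification picture could not be viewed because the 12-picture limit was reached, so the final check was by numbers only.

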